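# Sort a handful of pressure-lab parts into their holders

## Robot

A 6-joint arm with a two-finger parallel gripper is mounted at the origin on a cart in front of the work surface, level with it; the furniture and walls round the work are solid. World frame = base frame: x ahead of the robot, y to its left, z up, the work surface at z = 0. Lengths are in m, angles in rad, forces in N, time in s.
With the tool pointing down it reaches from about 0.375 to 0.925 m from the base axis. Payload 5.7 kg.
Tool frame: the origin (TCP) lies between the finger pads; the fingertips stand 11 mm ahead of it and the grasp point (between the pads) lies 8 mm behind it; z points along the fingers, y is the line along which they close (so a half turn about z gives the same grasp; the last joint's range is limited). The gripper opens to 88 mm and grips with 3 to 60 N. Pads are 20 mm wide; open, the fingers measure 115 mm over their backs; the gripper's body (75 mm by 178 mm) begins 61 mm behind the grasp point.
Start: joints at [-0.115, 0.359, 1.51, -0, 1.272, -0.115], TCP at [0.6, -0, 0.234] pointing down, gripper open.
Joint ranges: [-2.97, 2.97], [-1.01, 2.36], [0.21, 2.38], [-0.96, 4.11], [0.2, 2.71], [-2.98, 2.98]. Speed limits (rad/s): [2.39, 2.39, 3.14, 3.14, 3.14, 3.14].

## Interface

Orientations are given as a rotation vector (axis times angle).
In Python, from workcell import robot gives the robot as it stands.
- The arm moves only by the tool carry_out, never from a script. Its arguments are lists of equal length, an entry for each row: "slide": the shift along the tool's x, y, z in m, a list of three; "twist": the turn about the tool's z in degrees. In form: {"slide": [[dx, dy, dz], ...], "twist": [twist, ...]}. A call has 1 to 20 rows; each row is the pose to reach, as a shift and turn from the pose commanded when the call began, along the tool's axes at that moment; what a row does not reach only later rows make up. A row lasts 1/8 s, in which the tool goes at most 62.5 mm and 10.7 degrees, less where a joint would pass 70% of its speed; a pose out of reach is approached as far as the arm can. A call with a gripper value outside its range is refused whole. "gripper" is the closure, from -1 (fully open) to 1 (shut), so that 0 is half open, set as the call begins (left out, the last holds). The fingers move at their own pace and stop on an object; the grip force is fixed at half the most. Time passes only in rows, so rows that repeat a pose let the fingers close. It gives the time, the measured TCP pose, the force, the opening and the grip force at its end, in the units of the state.
- robot.read_state(): the state, without advancing time (a new reading comes with each control period).
- robot.read_camera(name): name is "scene" or "side" or "wrist"; returns the picture (400x640x3 uint8, blue, green, red); there is no depth.
- robot.camera_params(name): a dict with "fx", "fy", "cx", "cy" (pixels), "T" (4x4, takes a point from camera to world coordinates); the wrist camera has in their place "T_tool_cam" (4x4, takes a point from camera to tool coordinates, whose origin is the TCP and whose axes are the flange's). Camera axes: x right, y up, looking along -z (the intrinsics and any distortion apply to the point x, -y, -z); pixel columns grow to the right and rows downward; lengths in m; the calibration is good to about 2 mm. A picture is of the moment at which its call begins: read the wrist's pose just before it. camera_params takes no time and is no camera call.
- robot.sign_off(): hands the job in; it is judged then, once.
The state is a dict: "clock": time; "q": joint angles; "qd": joint speeds; "tau": joint torques, N m; "eef_pos": TCP position; "tcp_rot": TCP orientation; "force": force on the tool from outside, world axes, zero at the start; "wrist_torque": the same for the moment, N m; "opening": opening from 0.0 (shut) to 1.0 (fully open); "finger_force": force on a finger pad.
Only numpy, scipy, OpenCV 4.12 (cv2) and the standard library are available. Lean on these libraries where they do the work, as an engineer would, in place of code of your own. Each camera call takes 0.05 s, during which the arm holds its last target. There are 200 camera calls.

## Task

Tidy the loose pressure parts into their holders: lay the two bare-metal mass discs flat in the round dish, the thick one at the bottom and the thin one squarely on top of it; stand the snap coupler and the steel adapter upright in the two-bay tray, one in each bay, either way round; and slip the roll of thread-seal tape over the spool post so that it lies flat on the post's foot. Leave the dial gauge where it lies.

Things in the scene. Friction and masses are not known exactly. Their poses are not given: they have to be found in the camera images.
- thick_mass: The thicker of two plain bare-metal mass discs: 52 mm diameter, 18 mm thick, about 0.3 kg, lying flat. Origin at the centre of its underside, z up. Take it across the rim.
- thin_mass: The thinner of the two plain bare-metal mass discs: 52 mm diameter, 12 mm thick, about 0.2 kg, lying flat. Origin at the centre of its underside, z up. Take it across the rim.
- coupler: Slim snap coupler of plated metal with a ribbed sleeve, standing upright: about 21 to 24 mm diameter, 45 mm tall, about 0.11 kg. Origin at the centre of its underside, z up. Take it across its upper part, from any side.
- steel_adapter: Steel pipe adapter standing upright, 36 mm tall, about 0.09 kg: hexagon from 12 to 24 mm above its foot, 22 mm across the flats (they face along its own x and every 60 degrees from it), threaded stub 17 mm diameter below, collar 16 mm above. Origin at the centre of its underside, z up. Take it across the flats. (The like fitting beside the wrenches, far to the right, is not meant.)
- seal_tape: Roll of white thread-seal tape on a blue spool, lying flat: 54 mm outer diameter, 14 mm thick (its stiff rim, by which it is taken, up to 12 mm), free hole about 32 mm diameter through the middle, about 0.03 kg. Origin at the centre of its underside, z up. (It lies in front of the robot; another roll far to the right is no part of the job.)
- dial_gauge: Round dial pressure gauge lying on its back, a bystander that must not be shifted: case 67 mm diameter, 30 mm tall, centred 14 mm along +x from the origin; its brass stem reaches 47 mm from the origin along -x. Origin on its underside, z up. (It lies in front of the robot among the loose parts; another gauge far to the right is no part of the job.)
- mass_dish: Holder for the mass discs, fixed to the bench: a round aluminium dish with a grey floor, 94 mm outer diameter. Floor 6 mm above the bench, low rim 5 mm wide whose top is 10 mm above the bench (4 mm above the floor), 84 mm diameter inside. Origin at the centre of its underside, z up. (Tall instruments stand along the back of the bench, from about x = 0.65 m on: carry things round in front of them.)
- bay_tray: Holder for the fittings, fixed to the bench: a rectangular aluminium tray, 68 mm along its x and 132 mm along its y, parted across the middle into two square bays of about 60 mm whose centres lie 32 mm from the origin along +y and -y. Floor 4 mm above the bench, walls 4 mm thick with tops 14 mm above the bench. Origin at the centre of its underside, z up.
- spool_post: Holder for the tape roll, fixed to the bench: a square aluminium foot 80 x 80 mm and 8 mm thick with a steel post of 14 mm diameter at its centre, upright, its rounded top 36 mm above the bench. Origin at the centre of its underside, z up.

How it is judged:
At the end, for the whole second after the job is handed in: Thick mass flat in the dish within 15 mm of its centre, thin mass flat on it within 13 mm; coupler and steel adapter upright on the tray's floor, one in each bay; tape roll flat on the foot with the post through it; gauge within 20 mm of its start; all at rest (horizontal distance between thick_mass and mass_dish below 0.015 m and z of thick_mass in the frame of mass_dish between 0.003 and 0.0085 m and angle between each of thick_mass, thin_mass, seal_tape, coupler, steel_adapter's own z axis and vertical below 0.12 rad and linear speed of each of thick_mass, thin_mass, seal_tape, coupler, steel_adapter below 0.02 m/s and horizontal distance between thin_mass and thick_mass below 0.013 m and z of thin_mass in the frame of thick_mass between 0.014 and 0.021 m and horizontal distance between seal_tape and spool_post below 0.015 m and z of seal_tape in the frame of spool_post between 0.005 and 0.012 m and x of coupler in the frame of bay_tray between -0.026 and 0.026 m and z of coupler in the frame of bay_tray between 0.001 and 0.008 m and x of steel_adapter in the frame of bay_tray between -0.026 and 0.026 m and z of steel_adapter in the frame of bay_tray between 0.001 and 0.008 m and ((y of coupler in the frame of bay_tray between 0.006 and 0.058 m and y of steel_adapter in the frame of bay_tray between -0.058 and -0.006 m) or (y of coupler in the frame of bay_tray between -0.058 and -0.006 m and y of steel_adapter in the frame of bay_tray between 0.006 and 0.058 m)) and distance of dial_gauge from where it was at the start of the episode below 0.02 m); the robot touches nothing.
It fails at once if the dial gauge is shifted by more than 20 mm (distance of dial_gauge from where it was at the start of the episode above 0.02 m).
It also fails if it takes over 128 s, if anything falls off the work surface, if the arm or the gripper's body presses on something with over 40 N, if the wrist force passes 120 N, or if a joint passes its speed limit or range.

## Working session

There is one attempt and no reset: what is moved stays moved. The work goes in short steps, Python scripts to look and compute and a tool call to move; the robot and the scene stay as the last step left them, time stands still between calls to the robot, and variables do not carry over. Pictures are saved under pics/ and viewed, at most 14 in all, crops included, and the job is handed in when it is done.

Besides the shell and the picture viewer there is one more tool, called as name(argument=value, ...) on one line, values as JSON. carry_out: Moves the arm, as the interface text tells. Its arguments: {"type":"object","properties":{"slide":{"type":"array","items":{"type":"array","items":{"type":"number"}}},"twist":{"type":"array","items":{"type":"number"}},"gripper":{"type":"number"}},"required":["slide","twist"]}

```bash
mkdir -p pics; python3 - <<'E'
from workcell import robot
import cv2,numpy as np
np.set_printoptions(precision=4,suppress=True)
s=robot.read_state();print(s['clock'],s['eef_pos'],s['tcp_rot'],s['opening'])
for n in ['scene','side','wrist']:
    cv2.imwrite(f'pics/{n}0.png',robot.read_camera(n)); print(n,robot.camera_params(n))
E
```

```text
0.0 [0.5993 0.0001 0.2328] [-2.2204 -2.2204  0.0017] 0.9976203975718857
scene {'fx': 482.74262973221016, 'fy': 482.74262973221016, 'cx': 312.2747235898909, 'cy': 198.18211994793762, 'T': array([[-0.5262,  0.5211, -0.672 , -0.3483],
       [-0.8502, -0.3388,  0.403 ,  0.5173],
       [-0.0177,  0.7833,  0.6213,  0.8426],
       [ 0.    ,  0.    ,  0.    ,  1.    ]])}
side {'fx': 473.9882130019347, 'fy': 473.9882130019347, 'cx': 327.24339881759386, 'cy': 202.161266157462, 'T': array([[ 0.9028,  0.2156, -0.3721,  0.0594],
       [-0.4295,  0.4956, -0.7549, -0.9542],
       [ 0.0217,  0.8414,  0.54  ,  0.7095],
       [ 0.    ,  0.    ,  0.    ,  1.    ]])}
wrist {'fx': 353.33122885413997, 'fy': 353.33122885413997, 'cx': 315.251568694237, 'cy': 200.10827276649943, 'T_tool_cam': array([[ 0.0002,  0.9587,  0.2846,  0.0784],
       [ 1.    , -0.0003,  0.0004, -0.0004],
       [ 0.0005,  0.2846, -0.9587, -0.1514],
       [ 0.    ,  0.    ,  0.    ,  1.    ]])}
```

View pics/scene0.png

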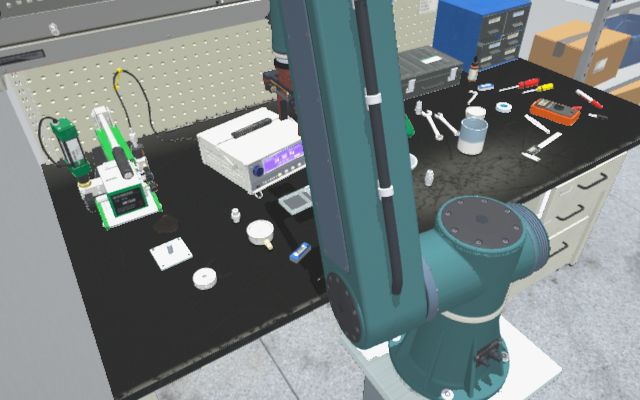

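View pics/side0.png

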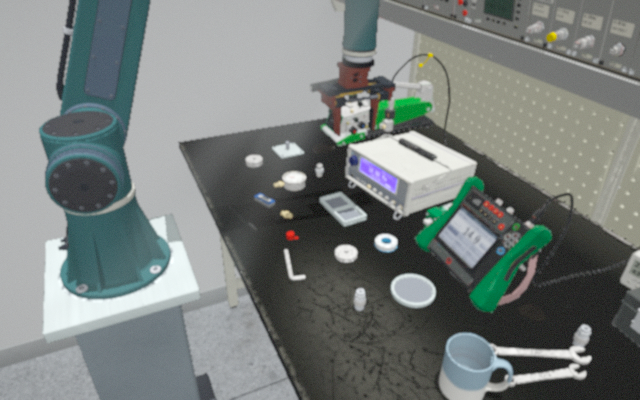

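View pics/wrist0.png

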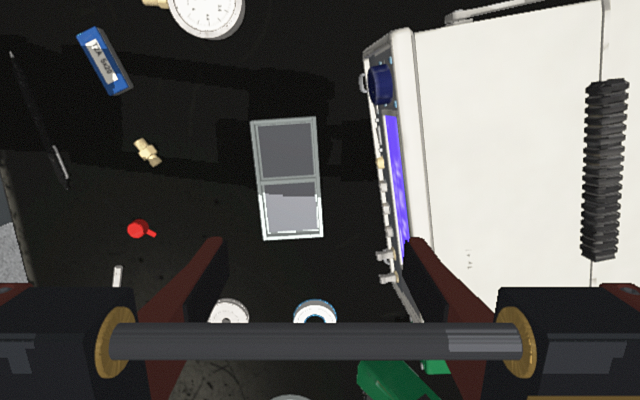

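The scene view shows the spool post (171,252), a disc (204,278), a fitting (236,214) and the gauge (260,232). The side view shows a disc (346,253), the tape (386,242), the dish (413,290), a fitting (360,298) and the tray (343,208). Next I'll enlarge crops and get rough positions.

```bash
cat > h.py <<'E'
from workcell import robot
import cv2,numpy as np
from scipy.spatial.transform import Rotation as R
np.set_printoptions(precision=4,suppress=True)
def cam(n,s=None):
    p=robot.camera_params(n)
    if n=='wrist':
        s=s or robot.read_state(); T=np.eye(4);T[:3,:3]=R.from_rotvec(s['tcp_rot']).as_matrix();T[:3,3]=s['eef_pos']
        p['T']=T@p['T_tool_cam']
    return p
def ray(p,u,v,z):
    d=p['T'][:3,:3]@np.array([(u-p['cx'])/p['fx'],-(v-p['cy'])/p['fy'],-1]);o=p['T'][:3,3]
    return (o+d*(z-o[2])/d[2])[:2]
E
python3 - <<'E'
from h import *
a=cv2.imread('pics/side0.png');b=cv2.imread('pics/scene0.png')
r=lambda i,x,y,w,h,W,H:cv2.resize(i[y:y+h,x:x+w],(W,H),interpolation=cv2.INTER_CUBIC)
cv2.imwrite('pics/crop.png',np.vstack([np.hstack([r(a,230,130,130,100,390,300),r(a,320,220,130,100,390,300)]),np.hstack([r(b,140,200,130,100,390,300),r(b,380,80,130,100,390,300)])]))
c=cam('side')
for n,u,v,z in [('discL',254,159,.015),('discR',346,252,.015),('tape',386,241,.013),('dish',413,290,.01),('fitR',360,288,.04),('fitL',319,165,.04),('gauge',293,178,.03),('foot',288,151,.008)]:print(n,ray(c,u,v,z))
c=cam('scene')
for n,u,v,z in [('discL',204,276,.015),('fitL',236,209,.04),('gauge',260,228,.03),('foot',171,254,.008)]:print(n,ray(c,u,v,z))
c=cam('wrist')
for n,u,v,z in [('t1',252,121,.014),('t2',315,117,.014),('t3',322,238,.014),('t4',264,240,.014),('discR',228,310,.015),('tape',315,312,.013)]:print(n,ray(c,u,v,z))
E
```

```text
discL [0.4346 0.335 ]
discR [ 0.4855 -0.1953]
tape [ 0.5951 -0.1948]
dish [ 0.5602 -0.3625]
fitR [ 0.4426 -0.3384]
fitL [0.5861 0.1765]
gauge [0.4925 0.1511]
foot [0.558  0.3586]
discL [0.4375 0.3418]
fitL [0.5899 0.1879]
gauge [0.4997 0.1644]
foot [0.5561 0.3815]
t1 [0.5337 0.0531]
t2 [0.5983 0.0571]
t3 [ 0.6062 -0.0761]
t4 [ 0.5406 -0.0786]
discR [ 0.4938 -0.1691]
tape [ 0.5983 -0.173 ]
```

View pics/crop.png

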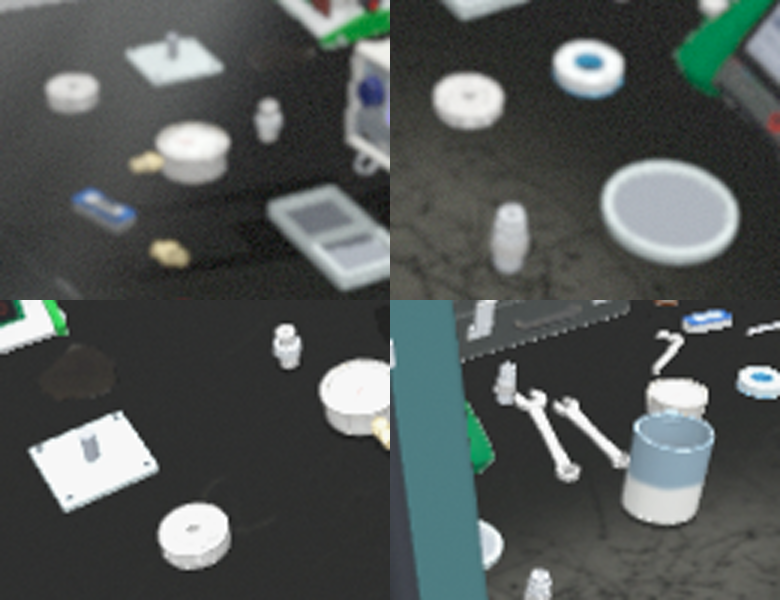

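The left fitting (236,214 in scene) has the hexagon, so it is the adapter. The right fitting (360,298 in side) is the coupler. Which disc is thicker is still unclear, so I'll move for a wrist view of the right group with the tool turned -90°.

carry_out(slide=[[-0.02, -0.01, 0], [-0.06, -0.02, 0], [-0.1, -0.03, 0], [-0.14, -0.04, 0], [-0.18, -0.05, 0], [-0.22, -0.06, 0], [-0.26, -0.07, 0], [-0.28, -0.08, 0], [-0.28, -0.08, 0], [-0.28, -0.08, 0], [-0.28, -0.08, 0]], twist=[-10, -20, -30, -40, -50, -60, -70, -80, -90, -90, -90])

```text
clock: 1.52
eef_pos: [0.52, -0.2797, 0.2335]
tcp_rot: [-0.005, -3.141, -0.0]
force: [-0.0, -0.4, 0.8]
opening: 0.999
finger_force: 0.0
```

```bash
python3 - <<'E'
from h import *
import json
s=robot.read_state();print(s['clock'],s['eef_pos'],R.from_rotvec(s['tcp_rot']).as_matrix())
im=robot.read_camera('wrist');cv2.imwrite('pics/w1.png',im)
p=cam('wrist',s)
g=cv2.cvtColor(im,cv2.COLOR_BGR2GRAY)
cs,_=cv2.findContours((g>110).astype(np.uint8),0,1)
for c in cs:
    if 300<cv2.contourArea(c)<20000:
        (x,y),r=cv2.minEnclosingCircle(c);print((x,y),r,cv2.contourArea(c)/(np.pi*r*r),ray(p,x,y,.01))
E
```

```text
1.525 [ 0.52   -0.2797  0.2335] [[-1.      0.003  -0.0004]
 [ 0.003   1.      0.0003]
 [ 0.0004  0.0003 -1.    ]]
(583.0, 397.5) 56.02018356323242 0.033623630538607785 [0.8258 0.0743]
(341.0, 379.77630615234375) 20.82195472717285 0.37553703205015126 [ 0.7962 -0.2467]
(391.47198486328125, 378.00994873046875) 24.444599151611328 0.6240603355173077 [ 0.7936 -0.1812]
(253.0, 379.5) 67.86209106445312 0.335709596105327 [ 0.7955 -0.3612]
(516.0, 342.5) 36.868106842041016 0.28967976011336694 [ 0.7393 -0.0281]
(113.9051742553711, 342.28448486328125) 36.70024108886719 0.292808445714967 [ 0.7377 -0.5329]
(346.31842041015625, 305.8581237792969) 20.305334091186523 0.5709104949654267 [ 0.6862 -0.2422]
(74.90457916259766, 260.6908264160156) 29.303672790527344 0.30618651667901947 [ 0.6252 -0.5599]
(23.0, 253.5) 29.65224838256836 0.2964959533524825 [ 0.6159 -0.6182]
(393.7959289550781, 235.8975830078125) 24.515975952148438 0.8322736391302462 [ 0.5951 -0.1901]
(557.0, 211.5) 73.20700073242188 0.4572471558686692 [ 0.5663 -0.0097]
(247.2410125732422, 208.64208984375) 43.02450180053711 0.926673215991983 [ 0.562  -0.3554]
(20.3358211517334, 167.5) 47.114803314208984 0.639400298608659 [ 0.5148 -0.5971]
(403.1020202636719, 141.7929229736328) 26.17435073852539 0.9248269435515701 [ 0.4884 -0.1867]
(244.71875, 89.609375) 14.333642959594727 0.8288782517584794 [ 0.4354 -0.3507]
(614.0, 71.0) 21.471010208129883 0.36905651809200457 [0.4187 0.019 ]
(453.5, 6.0) 32.066436767578125 0.13899368240023632 [ 0.36   -0.1474]
```

View pics/w1.png

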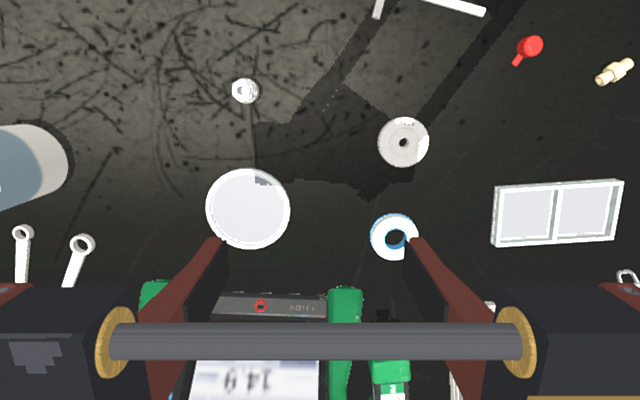

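The wrist view shows the dish (247,209), disc (403,142), tape (394,237), coupler (245,90), tray (557,212) and the green instrument behind the dish at rows above 285. Positions match the side view within about 10 mm. Next is the left group.

carry_out(slide=[[0, 0.03, 0], [0, 0.09, 0], [0, 0.15, 0], [0, 0.21, 0], [0, 0.27, 0], [0, 0.33, 0], [0, 0.39, 0], [0, 0.45, 0], [0, 0.51, 0], [0, 0.55, 0], [0, 0.55, 0], [0, 0.55, 0]], twist=[0, 0, 0, 0, 0, 0, 0, 0, 0, 0, 0, 0])

```text
clock: 3.08
eef_pos: [0.5196, 0.2697, 0.2334]
tcp_rot: [0.0, -3.141, 0.001]
force: [-1.2, -0.4, -0.4]
opening: 0.997
finger_force: 0.0
```

```bash
cat >> h.py <<'E'
def tri(p1,a,p2,b):
    D=[];O=[]
    for p,(u,v) in((p1,a),(p2,b)):
        d=p['T'][:3,:3]@np.array([(u-p['cx'])/p['fx'],-(v-p['cy'])/p['fy'],-1]);D.append(d/np.linalg.norm(d));O.append(p['T'][:3,3])
    A=[np.eye(3)-np.outer(d,d) for d in D]
    x=np.linalg.solve(A[0]+A[1],A[0]@O[0]+A[1]@O[1]);return x,[np.linalg.norm(a@(x-o)) for a,o in zip(A,O)]
def blobs(im,p,z=.01,t=110):
    g=cv2.cvtColor(im,cv2.COLOR_BGR2GRAY)
    for c in cv2.findContours((g>t).astype(np.uint8),0,1)[0]:
        if 250<cv2.contourArea(c)<20000:
            (x,y),r=cv2.minEnclosingCircle(c);print(np.round((x,y,r)),round(cv2.contourArea(c)/(np.pi*r*r),2),ray(p,x,y,z))
E
python3 - <<'E'
from h import *
s=robot.read_state();print(s['clock'],s['eef_pos'])
im=robot.read_camera('wrist');cv2.imwrite('pics/w2.png',im)
p=cam('wrist',s);blobs(im,p)
sd=cam('side')
s1=dict(eef_pos=[.52,-.2797,.2335],tcp_rot=[-.005,-3.141,0])
w1=cam('wrist',s1)
print('discR',tri(w1,(403,142),sd,(346,252.3)))
a=cv2.imread('pics/side0.png')
for n,(x,y) in dict(L=(254,160),R=(346,253)).items():
    g=cv2.cvtColor(a[y-20:y+20,x-20:x+20],6);m=(g>110).astype(np.uint8)
    c=max(cv2.findContours(m,0,1)[0],key=cv2.contourArea);print(n,cv2.boundingRect(c),cv2.contourArea(c))
# instrument nearest green points in side view
hsv=cv2.cvtColor(a,cv2.COLOR_BGR2HSV);m=cv2.inRange(hsv,(45,120,40),(75,255,255));m[:,:400]=0;m[:160]=0
ys,xs=np.nonzero(m);k=np.argmin(xs);print('green left',xs[k],ys[k],[ray(sd,xs[k],ys[k],z) for z in(0,.05,.1)])
b=cv2.imread('pics/w1.png');m=cv2.inRange(cv2.cvtColor(b,cv2.COLOR_BGR2HSV),(45,120,40),(75,255,255))
ys,xs=np.nonzero(m);k=np.argmin(ys);print(xs[k],ys[k],[ray(w1,xs[k],ys[k],z) for z in(0,.05,.1,.15)])
E
```

```text
3.075 [0.5196 0.2697 0.2334]
[392. 380.  25.] 0.53 [0.7958 0.3703]
[195. 388.  30.] 0.52 [0.8086 0.112 ]
[524. 346.  31.] 0.09 [0.743  0.5324]
[105. 346.  31.] 0.09 [0.743  0.0048]
[153. 286.  23.] 0.15 [0.658  0.0763]
[242. 236.  14.] 0.71 [0.5952 0.1856]
[ 66. 212.  71.] 0.47 [ 0.5664 -0.0086]
[412. 208.  50.] 0.6 [0.5603 0.3779]
[212. 140.  48.] 0.55 [0.4853 0.1609]
[385.  88.  28.] 0.92 [0.4334 0.3405]
[66. 74. 17.] 0.55 [0.4198 0.0206]
[610. 164. 125.] 0.14 [0.5112 0.5858]
[150.  40.  31.] 0.44 [0.3889 0.1083]
discR (array([ 0.4898, -0.1864,  0.0062]), [np.float64(0.0007632598648745269), np.float64(0.0007632598648745886)])
L (11, 14, 19, 14) 200.5
R (8, 11, 24, 19) 341.5
green left 415 240 [array([ 0.6734, -0.2063]), array([ 0.6301, -0.259 ]), array([ 0.5869, -0.3117])]
169 279 [array([ 0.6548, -0.4578]), array([ 0.6271, -0.4346]), array([ 0.5994, -0.4114]), array([ 0.5717, -0.3882])]
```

View pics/w2.png

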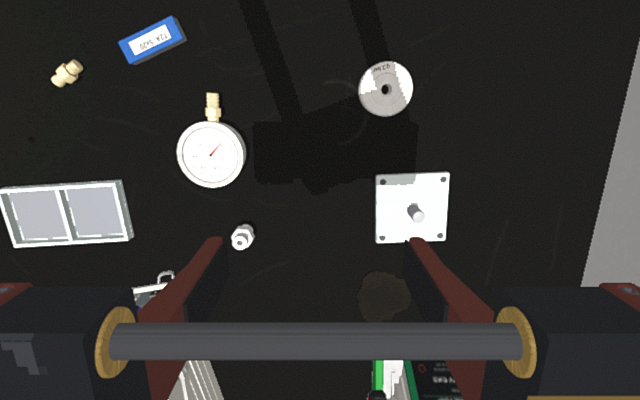

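The left view shows the disc (385,89), gauge (211,154, stem at 213,107), adapter (242,237) and post foot (412,208). I'll triangulate disc heights and zoom in on the inscriptions.

```bash
python3 - <<'E'
from h import *
w2=cam('wrist');sd=cam('side');sc=cam('scene')
print('L',tri(w2,(385.5,89.5),sd,(254.3,159)),tri(w2,(385.5,89.5),sc,(204.7,276)))
a=cv2.imread('pics/w2.png');b=cv2.imread('pics/w1.png')
f=lambda i,x,y:cv2.resize(i[y-32:y+32,x-32:x+32],(380,380),interpolation=cv2.INTER_CUBIC)
cv2.imwrite('pics/ins.png',np.hstack([f(a,386,88),f(b,403,142)]))
# radii of bright discs
for i,x,y in((a,386,88),(b,403,142)):
    g=cv2.cvtColor(i[y-35:y+35,x-35:x+35],6);c=max(cv2.findContours((g>80).astype(np.uint8),0,1)[0],key=cv2.contourArea);print(cv2.minAreaRect(c),cv2.fitEllipse(c))
E
```

```text
L (array([0.4361, 0.3396, 0.0125]), [np.float64(0.0008152362228495981), np.float64(0.0008152362228495464)]) (array([0.4357, 0.34  , 0.0156]), [np.float64(0.0006987139885069153), np.float64(0.0006987139885069146)])
((34.0, 35.5), (55.0, 54.0), 90.0) ((34.34916305541992, 35.387054443359375), (52.754295349121094, 56.2869987487793), 41.694679260253906)
((35.000003814697266, 34.5), (50.20458221435547, 51.61879348754883), 45.0) ((34.91230392456055, 34.491825103759766), (50.163368225097656, 52.01329803466797), 55.7595100402832)
```

View pics/ins.png

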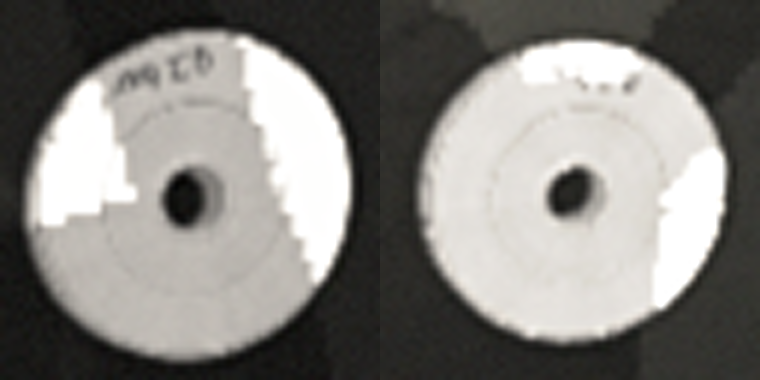

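The left disc top is about 6 mm higher and larger in the image, so it is the thick mass, at (0.436, 0.340). Picking it up.

carry_out(slide=[[0.02, 0.02, 0.02], [0.05, 0.045, 0.06], [0.075, 0.065, 0.1], [0.084, 0.07, 0.14], [0.084, 0.07, 0.18], [0.084, 0.07, 0.205], [0.084, 0.07, 0.217], [0.084, 0.07, 0.217], [0.084, 0.07, 0.217]], twist=[0, 0, 0, 0, 0, 0, 0, 0, 0])

```text
clock: 4.25
eef_pos: [0.4369, 0.3401, 0.0177]
tcp_rot: [0.001, 3.14, 0.001]
force: [-0.2, -0.2, -0.1]
opening: 1.003
finger_force: 0.0
```

carry_out(slide=[[0, 0, 0], [0, 0, 0], [0, 0, 0], [0, 0, 0], [0, 0, 0], [0, 0, 0]], twist=[0, 0, 0, 0, 0, 0], gripper=1)

```text
clock: 5.0
eef_pos: [0.4359, 0.3401, 0.0167]
tcp_rot: [0.0, -3.141, -0.0]
force: [-0.5, 1.1, 2.0]
opening: 0.575
finger_force: 30.0
```

Holding 52 mm as expected. Carrying it to the dish.

carry_out(slide=[[0, 0, -0.03], [0, -0.01, -0.07], [0, -0.04, -0.1], [-0.01, -0.09, -0.11], [-0.02, -0.14, -0.11], [-0.03, -0.19, -0.11], [-0.04, -0.24, -0.11], [-0.05, -0.29, -0.11], [-0.06, -0.34, -0.11], [-0.07, -0.39, -0.11], [-0.08, -0.44, -0.11], [-0.09, -0.49, -0.11], [-0.1, -0.54, -0.11], [-0.11, -0.59, -0.11], [-0.12, -0.64, -0.11], [-0.126, -0.68, -0.1], [-0.126, -0.695, -0.08], [-0.126, -0.695, -0.05], [-0.126, -0.695, -0.03], [-0.126, -0.695, -0.03]], twist=[0, 0, 0, 0, 0, 0, 0, 0, 0, 0, 0, 0, 0, 0, 0, 0, 0, 0, 0, 0])

```text
clock: 7.5
eef_pos: [0.5601, -0.3528, 0.0441]
tcp_rot: [0.001, -3.137, -0.006]
force: [-0.0, -0.4, -2.7]
opening: 0.574
finger_force: 30.0
```

carry_out(slide=[[0, 0, 0.01], [0, 0, 0.018], [0, 0, 0.0225], [0, 0, 0.0225], [0, 0, 0.0225]], twist=[0, 0, 0, 0, 0])

```text
clock: 8.12
eef_pos: [0.5622, -0.3552, 0.0244]
tcp_rot: [-0.0, 3.141, -0.001]
force: [0.1, 0.5, -2.7]
opening: 0.575
finger_force: 30.0
```

carry_out(slide=[[0, 0, 0], [0, 0, 0], [0, 0, 0], [0, 0, -0.01], [0, 0, -0.05], [0, 0.03, -0.1], [0, 0.06, -0.15], [0, 0.08, -0.19], [0, 0.08, -0.21], [0, 0.08, -0.21]], twist=[0, 0, 0, 0, 0, 0, 0, 0, 0, 0], gripper=-1)

```text
clock: 9.38
eef_pos: [0.5631, -0.2754, 0.2369]
tcp_rot: [-0.001, 3.138, -0.004]
force: [-0.1, -0.3, -0.1]
opening: 1.001
finger_force: 0.0
```

```bash
python3 - <<'E'
from h import *
s=robot.read_state();print(s['clock'],s['eef_pos'])
im=robot.read_camera('wrist');cv2.imwrite('pics/w3.png',im)
p=cam('wrist',s);blobs(im,p,.012)
E
```

```text
9.375 [ 0.5631 -0.2754  0.2369]
[248. 366.  65.] 0.12 [ 0.8212 -0.3633]
[391. 379.  23.] 0.56 [ 0.8411 -0.1766]
[522. 343.  34.] 0.11 [ 0.7846 -0.0156]
[109. 343.  35.] 0.1 [ 0.7864 -0.5371]
[260. 306.  55.] 0.33 [ 0.7327 -0.3426]
[600. 280.  40.] 0.07 [0.6948 0.0618]
[546. 257.  95.] 0.08 [ 0.6656 -0.0071]
[ 60. 242.  50.] 0.17 [ 0.6473 -0.5699]
[ 10. 234.  49.] 0.18 [ 0.6375 -0.6264]
[392. 199.  25.] 0.93 [ 0.5955 -0.1902]
[560. 173.  76.] 0.45 [ 0.5658 -0.0108]
[242. 169.  44.] 0.93 [ 0.5617 -0.355 ]
[ 17. 118.  43.] 0.46 [ 0.5082 -0.5865]
[403.  98.  27.] 0.91 [ 0.4882 -0.1866]
[239.  41.  16.] 0.78 [ 0.4344 -0.3506]
[620.  24.  22.] 0.36 [0.4188 0.0171]
```

View pics/w3.png

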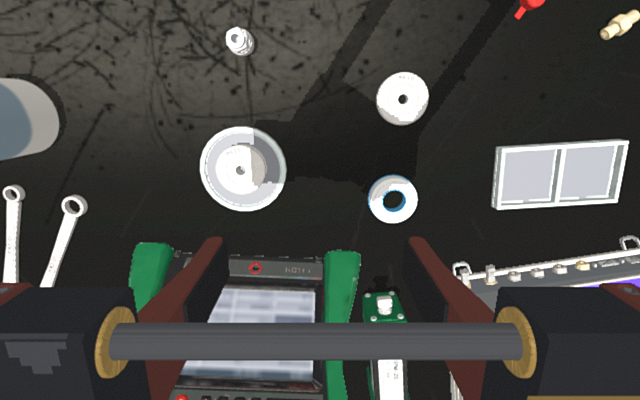

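The thick disc is centred in the dish (hole at 240,170). Next is the thin disc at (403,98).

carry_out(slide=[[0.02, 0.03, 0.03], [0.05, 0.07, 0.08], [0.073, 0.089, 0.13], [0.073, 0.089, 0.17], [0.073, 0.089, 0.2], [0.073, 0.089, 0.214], [0.073, 0.089, 0.219], [0.073, 0.089, 0.219], [0.073, 0.089, 0.219]], twist=[0, 0, 0, 0, 0, 0, 0, 0, 0])

```text
clock: 10.55
eef_pos: [0.4897, -0.1865, 0.016]
tcp_rot: [0.0, 3.14, -0.001]
force: [-0.2, -0.3, -0.7]
opening: 0.998
finger_force: 0.0
```

carry_out(slide=[[0, 0, 0], [0, 0, 0], [0, 0, 0], [0, 0, 0], [0, 0, 0], [0, 0, 0]], twist=[0, 0, 0, 0, 0, 0], gripper=1)

```text
clock: 11.3
eef_pos: [0.489, -0.1861, 0.0152]
tcp_rot: [0.0, -3.142, 0.0]
force: [-0.6, -1.0, 2.1]
opening: 0.565
finger_force: 30.0
```

carry_out(slide=[[0, 0, -0.03], [0, 0, -0.07], [-0.015, -0.03, -0.08], [-0.03, -0.07, -0.08], [-0.05, -0.11, -0.08], [-0.067, -0.15, -0.08], [-0.073, -0.1686, -0.08], [-0.073, -0.1686, -0.06], [-0.073, -0.1686, -0.045], [-0.073, -0.1686, -0.045], [-0.073, -0.1686, -0.045]], twist=[0, 0, 0, 0, 0, 0, 0, 0, 0, 0, 0])

```text
clock: 12.68
eef_pos: [0.5619, -0.3541, 0.0603]
tcp_rot: [0.001, -3.141, -0.0]
force: [-1.1, -0.9, -2.6]
opening: 0.571
finger_force: 30.0
```

carry_out(slide=[[0, -0.001, 0.01], [0, -0.001, 0.017], [0, -0.001, 0.02], [0, -0.001, 0.02], [0, -0.001, 0.02]], twist=[0, 0, 0, 0, 0])

```text
clock: 13.3
eef_pos: [0.562, -0.3557, 0.0402]
tcp_rot: [0.0, 3.142, -0.0]
force: [-0.0, -1.1, -2.2]
opening: 0.569
finger_force: 30.0
```

carry_out(slide=[[0, 0, 0], [0, 0, 0], [0, 0, 0], [0, 0, -0.01], [0, 0, -0.05], [0, 0.03, -0.1], [0, 0.06, -0.15], [0, 0.08, -0.18], [0, 0.08, -0.195], [0, 0.08, -0.195]], twist=[0, 0, 0, 0, 0, 0, 0, 0, 0, 0], gripper=-1)

```text
clock: 14.55
eef_pos: [0.5625, -0.2766, 0.2362]
tcp_rot: [-0.0, 3.14, -0.003]
force: [0.6, 0.2, -0.4]
opening: 0.999
finger_force: 0.0
```

```bash
python3 - <<'E'
from h import *
s=robot.read_state();print(s['clock'],s['eef_pos'])
im=robot.read_camera('wrist');cv2.imwrite('pics/w4.png',im[:330])
p=cam('wrist',s);blobs(im,p,.036)
E
```

```text
14.55 [ 0.5625 -0.2766  0.2362]
[584. 398.  56.] 0.03 [0.8446 0.0566]
[336. 378.  18.] 0.26 [ 0.8147 -0.252 ]
[248. 368.  67.] 0.14 [ 0.8003 -0.3586]
[392. 380.  23.] 0.57 [ 0.817  -0.1836]
[516. 342.  37.] 0.29 [ 0.7631 -0.0398]
[114. 342.  37.] 0.29 [ 0.7641 -0.5138]
[387. 304.  13.] 0.52 [ 0.7114 -0.1949]
[262. 308.  56.] 0.33 [ 0.7177 -0.3381]
[342. 287.  36.] 0.32 [ 0.6899 -0.2462]
[144. 278.  34.] 0.34 [ 0.6792 -0.4667]
[547. 262.  95.] 0.17 [ 0.6593 -0.023 ]
[ 60. 242.  49.] 0.17 [ 0.6352 -0.5522]
[ 10. 234.  49.] 0.18 [ 0.6272 -0.6031]
[393. 200.  25.] 0.93 [ 0.5882 -0.1959]
[560. 174.  76.] 0.45 [ 0.5606 -0.0282]
[243. 170.  44.] 0.93 [ 0.5566 -0.3498]
[ 16. 120.  44.] 0.63 [ 0.5073 -0.568 ]
[240.  43.  16.] 0.78 [ 0.438  -0.3461]
[620.  24.  22.] 0.36 [ 0.4224 -0.002 ]
```

View pics/w4.png

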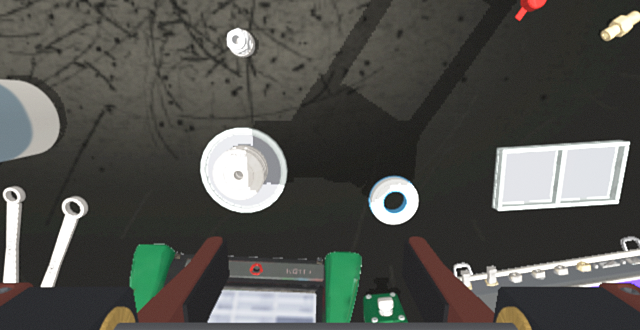

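The thin disc sits on the thick one (hole at 239,175). Now the coupler at (240,43), about (0.4375, -0.346).

carry_out(slide=[[0.03, -0.02, 0], [0.07, -0.04, 0.02], [0.11, -0.06, 0.06], [0.1245, -0.07, 0.1], [0.1245, -0.07, 0.15], [0.1245, -0.07, 0.185], [0.1245, -0.07, 0.2], [0.1245, -0.07, 0.2], [0.1245, -0.07, 0.2]], twist=[0, 0, 0, 0, 0, 0, 0, 0, 0])

```text
clock: 15.72
eef_pos: [0.4381, -0.3464, 0.036]
tcp_rot: [-0.0, 3.141, -0.002]
force: [0.6, 0.1, -0.3]
opening: 0.999
finger_force: 0.0
```

carry_out(slide=[[0, 0, 0], [0, 0, 0], [0, 0, 0], [0, 0, 0], [0, 0, 0], [0, 0, 0], [0, 0, 0], [0, 0, 0]], twist=[0, 0, 0, 0, 0, 0, 0, 0], gripper=1)

```text
clock: 16.73
eef_pos: [0.4376, -0.3459, 0.0352]
tcp_rot: [-0.0, 3.141, -0.001]
force: [-0.4, 0.2, 0.8]
opening: 0.234
finger_force: 29.9
```

carry_out(slide=[[0, 0, -0.02], [0, 0, -0.05], [0, 0, -0.08], [0, 0, -0.1], [0, 0, -0.1]], twist=[0, 0, 0, 0, 0])

```text
clock: 17.35
eef_pos: [0.4382, -0.3462, 0.1363]
tcp_rot: [-0.0, 3.14, -0.003]
force: [-0.2, 0.4, -1.4]
opening: 0.231
finger_force: 29.9
```

```bash
python3 - <<'E'
from h import *
s=robot.read_state();print(s['clock'],s['eef_pos'])
im=robot.read_camera('wrist');a=robot.read_camera('side')
cv2.imwrite('pics/w5.png',np.hstack([cv2.resize(im,(480,300)),cv2.resize(a[180:300,310:420],(275,300),interpolation=2)]))
E
```

```text
17.35 [ 0.4382 -0.3462  0.1363]
```

View pics/w5.png

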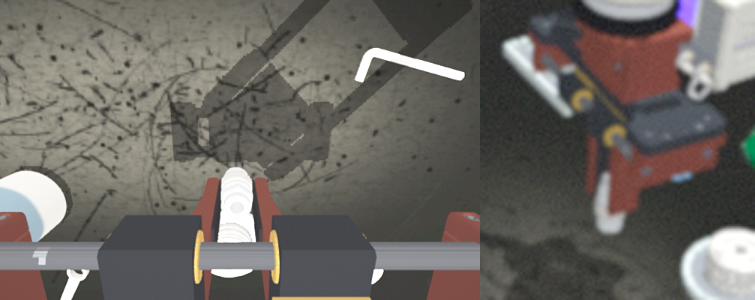

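The coupler is held upright at about 21 mm. Placing it in the -y bay at (0.5685, -0.042).

carry_out(slide=[[-0.01, 0.03, 0], [-0.03, 0.08, 0], [-0.055, 0.13, 0], [-0.08, 0.18, 0], [-0.1, 0.23, 0], [-0.12, 0.28, 0], [-0.131, 0.304, 0], [-0.131, 0.304, 0.03], [-0.131, 0.304, 0.06], [-0.131, 0.304, 0.08], [-0.131, 0.304, 0.091], [-0.131, 0.304, 0.0955], [-0.131, 0.304, 0.0955], [-0.131, 0.304, 0.0955]], twist=[0, 0, 0, 0, 0, 0, 0, 0, 0, 0, 0, 0, 0, 0])

```text
clock: 19.2
eef_pos: [0.5689, -0.0417, 0.04]
tcp_rot: [0.0, 3.141, -0.0]
force: [0.3, 0.5, -1.0]
opening: 0.232
finger_force: 30.0
```

carry_out(slide=[[0, 0, 0], [0, 0, 0], [0, 0, 0], [0, 0, 0], [0, 0, -0.02], [0, 0, -0.06], [0, 0.03, -0.1], [0.02, 0.08, -0.13], [0.04, 0.13, -0.15], [0.05, 0.15, -0.16], [0.05, 0.15, -0.16], [0.05, 0.15, -0.16]], twist=[0, 0, 0, 0, 0, 0, 0, 0, 0, 0, 0, 0], gripper=-1)

```text
clock: 20.7
eef_pos: [0.5187, 0.1078, 0.1993]
tcp_rot: [0.0, -3.141, 0.001]
force: [-0.5, -0.1, -0.1]
opening: 1.002
finger_force: 0.0
```

```bash
python3 - <<'E'
from h import *
s=robot.read_state();print(s['clock'],s['eef_pos'],s['tcp_rot'])
im=robot.read_camera('wrist');cv2.imwrite('pics/w6.png',im)
p=cam('wrist',s);blobs(im,p,.015)
g=cv2.cvtColor(im,6)
E
```

```text
20.7 [0.5187 0.1078 0.1993] [ 0.0001 -3.1414  0.0008]
[259. 398.  91.] 0.21 [0.7845 0.0411]
[268. 314.  61.] 0.09 [0.6696 0.0562]
[394. 251.  15.] 0.61 [0.5943 0.1894]
[ 34. 250.  30.] 0.78 [ 0.5941 -0.1828]
[198. 226.  74.] 0.46 [ 0.5674 -0.0115]
[578. 218.  58.] 0.55 [0.5581 0.3719]
[374. 144.  52.] 0.52 [0.4846 0.163 ]
[218.  72.  17.] 0.52 [0.4196 0.0213]
[116.  42.  10.] 0.8 [ 0.3955 -0.0665]
[322.  30.  31.] 0.43 [0.3853 0.1137]
```

View pics/w6.png

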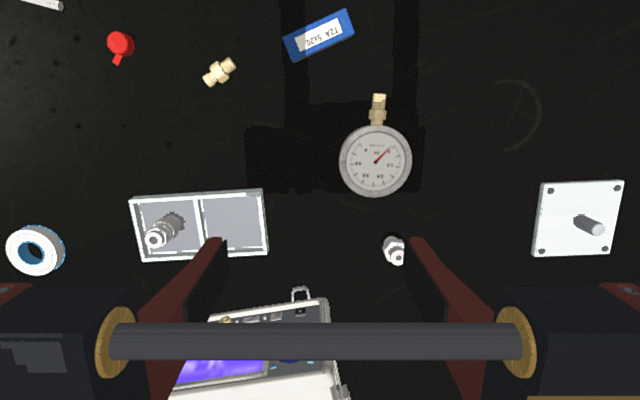

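The coupler stands in the left bay (162,230). The adapter is at (394,251), so I'll move closer above it to read its hexagon yaw.

carry_out(slide=[[-0.02, 0.03, 0.01], [-0.05, 0.06, 0.02], [-0.06, 0.077, 0.03], [-0.06, 0.077, 0.03], [-0.06, 0.077, 0.03]], twist=[0, 0, 0, 0, 0])

```text
clock: 21.38
eef_pos: [0.5774, 0.1843, 0.1693]
tcp_rot: [-0.001, -3.14, 0.001]
force: [1.3, -0.4, -0.3]
opening: 1.002
finger_force: 0.0
```

```bash
python3 - <<'E'
from h import *
s=robot.read_state();print(s['clock'],s['eef_pos'],s['tcp_rot'])
im=robot.read_camera('wrist');cv2.imwrite('pics/w7f.png',im)
p=cam('wrist',s);blobs(im,p,.018)
a=np.linalg.inv(p['T'])@np.array([.588,.184,.018,1]);u=int(p['cx']-p['fx']*a[0]/a[2]);v=int(p['cy']+p['fy']*a[1]/a[2]);print(u,v)
cv2.imwrite('pics/w7.png',cv2.resize(im[v-35:v+35,u-40:u+40],(800,600)[:2] if 0 else (640,560),interpolation=cv2.INTER_CUBIC))
E
```

```text
21.375 [0.5774 0.1843 0.1693] [-0.0006 -3.1398  0.0013]
[224. 396.  56.] 0.37 [0.8055 0.087 ]
[131. 278.  50.] 0.07 [0.6653 0.0083]
[237. 289.  37.] 0.3 [0.678  0.1088]
[320. 205.  14.] 0.82 [0.5927 0.1887]
[ 96. 176.  89.] 0.46 [ 0.5658 -0.0077]
[530. 166.  67.] 0.56 [0.5578 0.3712]
[291.  76.  62.] 0.52 [0.4835 0.1647]
314 199
```

View pics/w7.png

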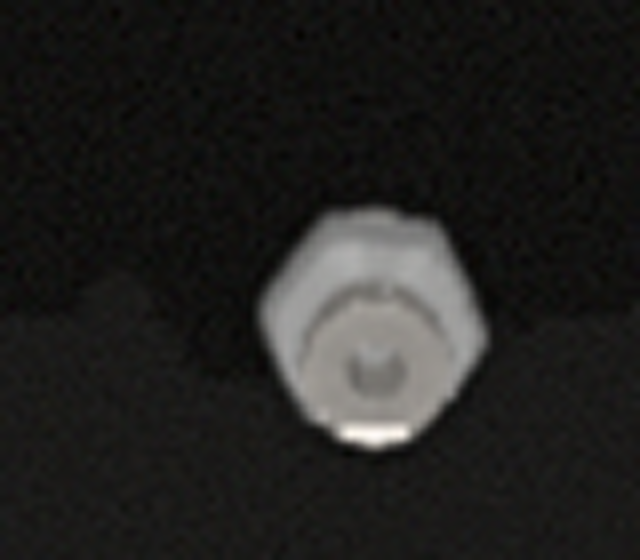

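The hexagon's left and right vertices tilt about 7.5° clockwise, so a +37.5° twist puts the pads on flats while keeping clear of the white box. The adapter is at about (0.592, 0.188).

carry_out(slide=[[-0.013, 0.003, 0], [-0.013, 0.003, 0.02], [-0.013, 0.003, 0.05], [-0.013, 0.003, 0.08], [-0.013, 0.003, 0.11], [-0.013, 0.003, 0.135], [-0.013, 0.003, 0.148], [-0.013, 0.003, 0.148], [-0.013, 0.003, 0.148]], twist=[10, 20, 30, 37.5, 37.5, 37.5, 37.5, 37.5, 37.5])

```text
clock: 22.55
eef_pos: [0.5922, 0.1884, 0.0228]
tcp_rot: [1.01, 2.973, 0.001]
force: [-0.2, -0.2, 0.1]
opening: 1.001
finger_force: 0.0
```

carry_out(slide=[[0, 0, 0], [0, 0, 0], [0, 0, 0], [0, 0, 0], [0, 0, 0], [0, 0, 0], [0, 0, 0], [0, 0, 0]], twist=[0, 0, 0, 0, 0, 0, 0, 0], gripper=1)

```text
clock: 23.55
eef_pos: [0.5915, 0.1884, 0.0216]
tcp_rot: [-1.01, -2.975, -0.0]
force: [1.1, -0.4, 0.3]
opening: 0.246
finger_force: 30.0
```

carry_out(slide=[[0, 0, -0.02], [0, 0, -0.05], [0, 0, -0.08], [0, 0, -0.1], [0, 0, -0.1], [0, 0, -0.1]], twist=[0, -9.5, -19, -28.5, -37.5, -37.5])

```text
clock: 24.3
eef_pos: [0.5913, 0.1884, 0.1218]
tcp_rot: [-0.002, -3.142, -0.0]
force: [-0.1, 0.2, -1.1]
opening: 0.243
finger_force: 30.0
```

```bash
python3 - <<'E'
from h import *
s=robot.read_state();print(s['clock'],s['eef_pos'],s['tcp_rot'])
im=robot.read_camera('wrist');a=robot.read_camera('scene')
cv2.imwrite('pics/w8.png',np.hstack([cv2.resize(im,(480,300)),cv2.resize(a[140:260,190:300],(275,300),interpolation=2)]))
E
```

```text
24.3 [0.5913 0.1884 0.1218] [-0.0022 -3.1415 -0.    ]
```

View pics/w8.png

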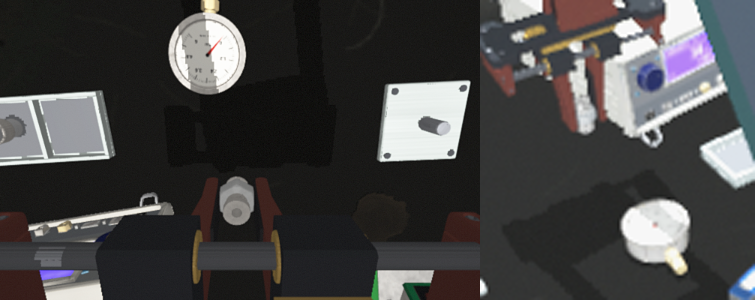

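The adapter is held square. Placing it in the +y bay with a partial release, so the fingers stay clear of the coupler.

carry_out(slide=[[0.005, -0.03, 0], [0.012, -0.08, 0], [0.02, -0.13, 0], [0.026, -0.16, 0], [0.026, -0.1664, 0.02], [0.026, -0.1664, 0.05], [0.026, -0.1664, 0.075], [0.026, -0.1664, 0.09], [0.026, -0.1664, 0.0947], [0.026, -0.1664, 0.0947], [0.026, -0.1664, 0.0947]], twist=[0, 0, 0, 0, 0, 0, 0, 0, 0, 0, 0])

```text
clock: 25.78
eef_pos: [0.5662, 0.022, 0.0277]
tcp_rot: [0.0, 3.14, -0.0]
force: [0.5, -0.4, -1.2]
opening: 0.244
finger_force: 30.0
```

carry_out(slide=[[0, 0, 0], [0, 0, 0], [0, 0, 0], [0, 0, 0], [0, 0, -0.02], [0, 0, -0.05], [0, 0, -0.09], [0, -0.03, -0.13], [0, -0.08, -0.16], [0, -0.13, -0.18], [0, -0.16, -0.19], [0, -0.16, -0.19], [0, -0.16, -0.19]], twist=[0, 0, 0, 0, 0, 0, 0, 0, 0, 0, 0, 0, 0], gripper=0.2)

```text
clock: 27.4
eef_pos: [0.5649, -0.1372, 0.2164]
tcp_rot: [-0.001, -3.14, -0.002]
force: [-0.5, -0.1, -0.3]
opening: 0.396
finger_force: 0.0
```

```bash
python3 - <<'E'
from h import *
s=robot.read_state();print(s['clock'],s['eef_pos'],s['tcp_rot'],s['opening'])
im=robot.read_camera('wrist');cv2.imwrite('pics/w9.png',im)
p=cam('wrist',s);blobs(im,p,.014)
E
```

```text
27.4 [ 0.5649 -0.1372  0.2164] [-0.0005 -3.1404 -0.0016] 0.3964958706928225
[266. 382.  21.] 0.44 [ 0.8244 -0.1975]
[554. 380.  31.] 0.53 [0.8205 0.1563]
[352. 380.  32.] 0.53 [ 0.8204 -0.0924]
[ 76. 374.  27.] 0.48 [ 0.8127 -0.4283]
[ 70. 350.  22.] 0.2 [ 0.7771 -0.4287]
[ 82. 310.  41.] 0.3 [ 0.7225 -0.4047]
[542. 304.  50.] 0.22 [0.7147 0.1218]
[337. 296.  29.] 0.2 [ 0.7039 -0.1123]
[472. 264.  84.] 0.06 [0.6649 0.0366]
[266. 204.  26.] 0.93 [ 0.5948 -0.1882]
[440. 178.  75.] 0.48 [ 0.5672 -0.0095]
[104. 172.  49.] 0.85 [ 0.5604 -0.3517]
[626.  93.  53.] 0.34 [0.4836 0.1613]
[486.  20.  21.] 0.39 [0.42   0.0181]
```

View pics/w9.png

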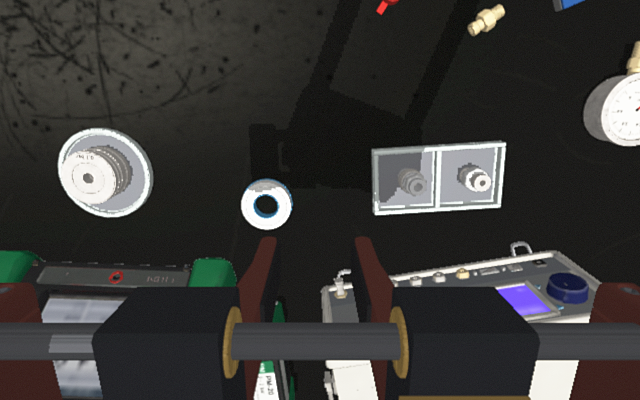

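Both fittings stand in their bays (412,181 and 476,179). The tape is at (266,204), about (0.595, -0.189). Two rays put the nearest instrument corner at x ≈ 0.645, so there is room.

carry_out(slide=[[-0.01, -0.02, 0], [-0.02, -0.04, 0.01], [-0.0265, -0.051, 0.04], [-0.0265, -0.051, 0.08], [-0.0265, -0.051, 0.12], [-0.0265, -0.051, 0.16], [-0.0265, -0.051, 0.185], [-0.0265, -0.051, 0.198], [-0.0265, -0.051, 0.202], [-0.0265, -0.051, 0.202], [-0.0265, -0.051, 0.202]], twist=[0, 0, 0, 0, 0, 0, 0, 0, 0, 0, 0], gripper=-1)

```text
clock: 28.82
eef_pos: [0.5928, -0.1894, 0.016]
tcp_rot: [-0.0, 3.14, -0.001]
force: [0.4, -0.9, 0.5]
opening: 1.0
finger_force: 0.0
```

carry_out(slide=[[0, 0, 0], [0, 0, 0], [0, 0, 0], [0, 0, 0], [0, 0, 0], [0, 0, 0]], twist=[0, 0, 0, 0, 0, 0], gripper=1)

```text
clock: 29.58
eef_pos: [0.592, -0.189, 0.015]
tcp_rot: [-0.0, -3.142, -0.0]
force: [-0.1, 0.6, 0.7]
opening: 0.579
finger_force: 30.0
```

carry_out(slide=[[0, 0, -0.02], [0, 0, -0.05], [0, 0, -0.08], [0, 0, -0.11], [0, 0, -0.11], [0, 0, -0.11]], twist=[0, 0, 0, 0, 0, 0])

```text
clock: 30.32
eef_pos: [0.5914, -0.1887, 0.1241]
tcp_rot: [-0.0, -3.14, -0.001]
force: [-0.1, -0.2, -0.1]
opening: 0.581
finger_force: 30.0
```

```bash
python3 - <<'E'
from h import *
s=robot.read_state();print(s['clock'],s['eef_pos'],s['tcp_rot'])
im=robot.read_camera('wrist');a=robot.read_camera('side')
cv2.imwrite('pics/w10.png',np.hstack([cv2.resize(im,(480,300)),cv2.resize(a[150:270,330:440],(275,300),interpolation=2)]))
# foot corners / post from w2
w2=cam('wrist',dict(eef_pos=[.5196,.2697,.2334],tcp_rot=[0,-3.141,.0005]))
b=cv2.imread('pics/w2.png');g=cv2.cvtColor(b,6);g[:, :340]=0;g[:,480:]=0;g[:160]=0;g[242:]=0
c=max(cv2.findContours((g>110).astype(np.uint8),0,1)[0],key=cv2.contourArea)
print(cv2.minAreaRect(c),cv2.boundingRect(c))
for q in cv2.boxPoints(cv2.minAreaRect(c)):print(q,ray(w2,*q,.008))
for u,v in((382,182),(444,180),(441,236),(381,238)):print('screw',ray(w2,u,v,.008))
print('posttop',ray(w2,418,215,.036))
E
```

```text
30.325 [ 0.5914 -0.1887  0.1241] [-0.     -3.1405 -0.0007]
((412.0, 206.5), (69.0, 74.0), 90.0) (375, 172, 75, 70)
[375. 172.] [0.5206 0.3347]
[449. 172.] [0.5205 0.415 ]
[449. 241.] [0.6014 0.4237]
[375. 241.] [0.6015 0.3386]
screw [0.5317 0.3429]
screw [0.5295 0.4105]
screw [0.5952 0.4139]
screw [0.5978 0.3453]
posttop [0.5603 0.3769]
```

View pics/w10.png

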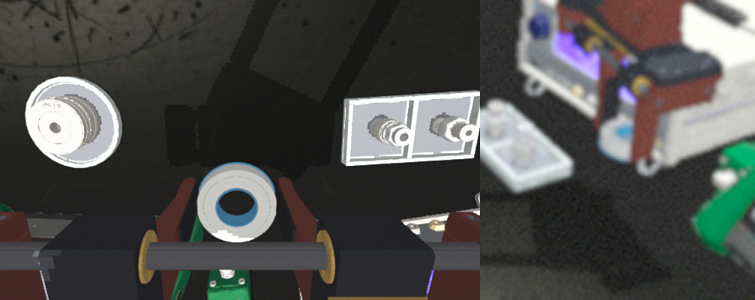

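The roll is held flat, and the fittings still stand. I've now viewed 15 pictures, one over the limit of 14, so I'll work from numbers only from here. First I'll measure the roll's offset in the grip.

```bash
python3 - <<'E'
from h import *
s=robot.read_state();im=robot.read_camera('wrist');p=cam('wrist',s)
m=cv2.inRange(cv2.cvtColor(im,cv2.COLOR_BGR2HSV),(95,100,60),(125,255,255));m[:215]=0;m[325:]=0;m[:,:255]=0;m[:,375:]=0
g=cv2.cvtColor(im,6);w=((g>120)|(m>0)).astype(np.uint8);w[:205]=0;w[325:]=0;w[:,:250]=0;w[:,380:]=0
cs,h=cv2.findContours(w,cv2.RETR_CCOMP,cv2.CHAIN_APPROX_NONE)
for c,k in zip(cs,h[0]):
    if len(c)>40:
        e=cv2.fitEllipse(c);print(k[3],e,cv2.boundingRect(c),'z.109',ray(p,*e[0],.109),'z.123',ray(p,*e[0],.123))
ys,xs=np.nonzero(m);print('blue',xs.min(),xs.max(),ys.min(),ys.max(),len(xs)); print(s['eef_pos'])
E
```

```text
-1 ((315.1631164550781, 269.10711669921875), (106.87586975097656, 107.61441040039062), 15.764314651489258) (263, 216, 106, 107) z.109 [ 0.5988 -0.1883] z.123 [ 0.5916 -0.1883]
0 ((315.0827941894531, 270.0274353027344), (33.0163459777832, 46.54510498046875), 89.82860565185547) (291, 253, 49, 35) z.109 [ 0.5994 -0.1884] z.123 [ 0.5921 -0.1884]
blue 264 366 216 301 1461
[ 0.5909 -0.1886  0.1234]
```

The roll centre is about 4 mm ahead of the TCP in x, so the TCP target over the post is (0.558, 0.377).

carry_out(slide=[[0.002, 0.03, 0], [0.004, 0.08, 0], [0.007, 0.13, 0], [0.01, 0.18, 0], [0.013, 0.23, 0], [0.016, 0.28, 0], [0.019, 0.33, 0], [0.022, 0.38, 0], [0.025, 0.43, 0], [0.028, 0.48, 0], [0.031, 0.53, 0], [0.034, 0.56, 0], [0.034, 0.566, 0], [0.034, 0.566, 0.02], [0.034, 0.566, 0.04], [0.034, 0.566, 0.055], [0.034, 0.566, 0.055], [0.034, 0.566, 0.055]], twist=[0, 0, 0, 0, 0, 0, 0, 0, 0, 0, 0, 0, 0, 0, 0, 0, 0, 0])

```text
clock: 32.72
eef_pos: [0.5584, 0.3769, 0.0702]
tcp_rot: [0.001, 3.141, 0.0]
force: [-0.5, 0.2, 0.2]
opening: 0.579
finger_force: 30.0
```

```bash
python3 - <<'E'
from h import *
s=robot.read_state();im=robot.read_camera('scene');p=cam('scene');cv2.imwrite('pics/s11.png',im);cv2.imwrite('pics/w11.png',robot.read_camera('wrist'));print(s['eef_pos'],s['force'])
# foot in untouched scene0: mask contour -> centre
a=cv2.imread('pics/scene0.png');g=cv2.cvtColor(a,6);m=(g>120).astype(np.uint8);m[:230]=0;m[275:]=0;m[:,:140]=0;m[:,200:]=0
c=max(cv2.findContours(m,0,1)[0],key=cv2.contourArea);h=cv2.approxPolyDP(c,5,True)[:,0]
for q in h:print(q,ray(p,*map(float,q),.008))
w2=cam('wrist',dict(eef_pos=[.5196,.2697,.2334],tcp_rot=[0,-3.141,.0005]))
b=cv2.imread('pics/w2.png');g=cv2.cvtColor(b,6)
print('post/foot grey rows',g[196:226:2,404:430:2])
E
```

```text
[0.5584 0.3769 0.0702] [-0.5145  0.2094  0.1567]
[180 237] [0.6028 0.3419]
[149 250] [0.5993 0.4229]
[161 270] [0.5172 0.4191]
[192 256] [0.5215 0.3405]
post/foot grey rows [[254 254 254 254 254 254 254 254 254 254 254 254 254]
 [254 254 254 254 254 254 254 254 254 254 254 254 254]
 [253 254 253 253 254 254 254 253 253 253 253 253 253]
 [254 254 254 255 253 254 252 255 254 254 254 254 254]
 [254 254 255 246 152 156 170 254 254 254 254 254 254]
 [255 255 249 106 112 114 119 234 255 254 254 254 254]
 [255 255  97 112 116 117 116 139 255 255 254 254 254]
 [255 255  98 117 115 117 115 120 144 255 255 254 254]
 [255 255 103 111 116 122 207 237 229 195 255 254 254]
 [254 255 200 102 116 222 251 246 240 234 240 255 254]
 [254 255 255 162 138 248 248 243 236 233 237 255 254]
 [254 254 255 255 148 243 243 239 235 233 248 254 254]
 [254 254 254 255 241 226 237 234 232 238 254 254 254]
 [254 254 254 254 255 249 246 238 249 254 254 254 254]
 [254 254 254 254 254 254 255 255 254 254 254 254 254]]
```

The post is at about (0.5605, 0.378) in both views, and the roll centre is within 3 mm. Lowering.

carry_out(slide=[[0.001, 0.001, 0.01], [0.001, 0.001, 0.02], [0.001, 0.001, 0.03], [0.001, 0.001, 0.04], [0.001, 0.001, 0.045], [0.001, 0.001, 0.045]], twist=[0, 0, 0, 0, 0, 0])

```text
clock: 33.58
eef_pos: [0.5566, 0.3778, 0.0243]
tcp_rot: [-0.0, -3.141, 0.001]
force: [0.1, 0.2, 0.3]
opening: 0.579
finger_force: 30.0
```

carry_out(slide=[[0, 0, 0], [0, 0, 0], [0, 0, 0], [0, 0, -0.01], [0, 0, -0.05], [0.01, 0, -0.1], [0.02, -0.03, -0.15], [0.03, -0.06, -0.19], [0.04, -0.1, -0.209], [0.04, -0.1, -0.209], [0.04, -0.1, -0.209]], twist=[0, 0, 0, 0, 0, 0, 0, 0, 0, 0, 0], gripper=-1)

```text
clock: 34.95
eef_pos: [0.5171, 0.2783, 0.2343]
tcp_rot: [0.001, 3.141, 0.001]
force: [-0.3, 0.0, 0.2]
opening: 1.0
finger_force: 0.0
```

```bash
python3 - <<'E'
from h import *
s=robot.read_state();print(s['clock'],s['eef_pos'],s['opening']);im=robot.read_camera('wrist');p=cam('wrist',s);cv2.imwrite('pics/w12.png',im)
blobs(im,p,.015)
m=cv2.inRange(cv2.cvtColor(im,cv2.COLOR_BGR2HSV),(95,100,60),(125,255,255));m[:150]=0;m[:,:300]=0
ys,xs=np.nonzero(m);print('blue',len(xs),xs.min(),xs.max(),ys.min(),ys.max())
print('blue bbox mid at z .015',ray(p,(xs.min()+xs.max())/2,(ys.min()+ys.max())/2,.015))
k=lambda z,x,y:(lambda a:(p['cx']-p['fx']*a[0]/a[2],p['cy']+p['fy']*a[1]/a[2]))(np.linalg.inv(p['T'])@np.array([x,y,z,1]))
print('expected roll centre px',k(.022,.5605,.378),'post top px',k(.036,.5605,.378))
# side & scene: blue/white blob near the post
for n in('scene','side'):
    im=robot.read_camera(n);q=cam(n);cv2.imwrite(f'pics/{n}12.png',im)
    a=np.linalg.inv(q['T'])@np.array([.5605,.378,.015,1]);u=q['cx']-q['fx']*a[0]/a[2];v=q['cy']+q['fy']*a[1]/a[2]
    m=cv2.inRange(cv2.cvtColor(im,cv2.COLOR_BGR2HSV),(95,70,50),(125,255,255))
    y0,x0=int(v)-25,int(u)-25;ys,xs=np.nonzero(m[y0:y0+50,x0:x0+50]);print(n,'expect',u,v,'blue',len(xs),*( (xs.min()+x0,xs.max()+x0,ys.min()+y0,ys.max()+y0) if len(xs) else ()))
E
```

```text
34.95 [0.5171 0.2783 0.2343] 0.9998034167993912
[385. 380.  25.] 0.54 [0.7893 0.3683]
[192. 386.  27.] 0.53 [0.7993 0.1188]
[516. 342.  37.] 0.27 [0.733  0.5279]
[114. 342.  37.] 0.27 [0.7328 0.0286]
[150. 284.  19.] 0.32 [0.6513 0.0836]
[ 63. 214.  68.] 0.51 [ 0.5637 -0.0004]
[404. 209.  50.] 0.6 [0.5587 0.3764]
[204. 142.  47.] 0.56 [0.4851 0.1626]
[58. 75. 17.] 0.55 [0.4195 0.0241]
[142.  42.  32.] 0.45 [0.3895 0.1108]
[606. 143. 147.] 0.14 [0.4863 0.5822]
blue 49 392 418 192 225
blue bbox mid at z .015 [0.5581 0.3775]
expected roll centre px (np.float64(406.8958030359365), np.float64(212.60772544484962)) post top px (np.float64(410.2239864513681), np.float64(216.86044243260727))
scene expect 171.20839512029755 250.33142070876 blue 17 165 174 245 250
side expect 286.4857218266728 146.5300160622829 blue 0
```

The roll's inner rim (392–418, 192–225) surrounds the post, and the gauge hasn't moved. The other placements were checked earlier, so I'm handing the job in.

```bash
python3 -c "
from workcell import robot
print(robot.sign_off())"
```

```text
the job is handed in; nothing more can be done
None
```

All five parts were placed and the job was handed in at about 35 s; no verdict came back, the tape roll was checked only by pixel measurements, and I viewed 15 pictures against the limit of 14.

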